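# Close the flask holder on the microscope stage to its gauge line

## Task

On the stage of the inverted microscope lies a culture flask between the two jaws of its holder, and the sliding jaw stands too far open. With a fingertip on top of the knurled wheel at the stage's edge, roll the wheel, stroke by stroke, until the sliding jaw's front edge stands on the red gauge line, so that the flask is confined but not squeezed, then take the hand clear. Do not grip the wheel or push the jaw itself, and leave the flask, untouched by the hand, and everything else where it stands.

Things in the scene. Friction and masses are not known exactly. Their poses are not given: they have to be found in the camera images.
- microscope: inverted culture microscope, fixed, standing side-on: cream base 170 (x) x 430 (y) mm, black limbs, 395 mm tall. Origin on the bench under the stage's middle; its x points away from the robot across the stage, its y from the eyepieces to the lamp pillar (at y = 205 mm), z up. Black stage plate 200 (x) x 250 (y) mm, top 190 mm above the bench.
- condenser (a point): centre of the underside of the black condenser, 60 mm in diameter, that hangs 83 mm above the stage's middle. Above it a top arm, 85 mm wide in x, up to 395 mm above the bench, runs back to the pillar. Keep the hand clear of it.
- eyepieces (a point): outermost and highest point of the eyepieces, midway between the two; they reach 55 mm either side in the microscope's x and slope down to the front limb at y = -110 mm. Keep clear.
- wheel: knurled aluminium wheel, 48 mm in diameter, 15 mm wide, upright, just outside the stage edge nearest the robot, on a level axle along the microscope's x. Origin at its centre, (-114, -40, 194) mm in the microscope's frame; the body turns with the wheel. About 1.5 N along the rim turns it; it stays where it is left. A fingertip pressed on its top with 4 to 20 N drives it by friction.
- wheel_top (a point): highest point of the knurled wheel, 218 mm above the bench, fixed to the microscope with its axes. Everything else within 45 mm is at least 10 mm lower. Rolling the wheel's top along the microscope's +y closes the jaw, along -y opens it: 4 mm of rim travel moves the jaw 1 mm the same way.
- jaw: sliding jaw of the flask holder: aluminium bar 86 mm long (x), 10 mm thick (y), 12 mm tall, lying across the stage, joined by an arm to a toothed rack beside the wheel. It slides along the microscope's y. Origin at the middle of its front lower edge, which faces the flask and the red line.
- jaw_edge (a point): middle of the sliding jaw's front (+y) lower edge, on the stage surface. It starts 16 to 34 mm short of the red line (on the eyepiece side, -y).
- gauge_line (a point): middle (in y) of the red gauge line on the stage: 138 mm long in x, 3 mm wide in y; the line runs out past both ends of the jaw. Site axes as the microscope's; the jaw is set when the y of jaw_edge equals the y of gauge_line in this frame. The flask's side then has about 3 mm of play to the jaw.
- flask: clear culture flask lying flat on the stage between the jaws, body 75 (x) x 52 (y) x 25 mm, blue cap toward the microscope's +x; origin under the centre of the body. To be left alone; loose, 60 g.
- small_dish: 35 mm culture dish, 11 mm tall, on the stage between the wheel and the pillar; origin under its centre. Bystander.
- petri_dish: 90 mm dish, 15 mm tall, on the bench; origin under its centre. Bystander.
- spare_flask: second flask like the one on the stage, on the bench. Bystander.
- media_bottle: media bottle, 68 mm in diameter, 150 mm tall, pale pink with a white cap, on the bench left of the microscope; origin under its centre. Bystander.
- pipette: pipette lying on the bench, about 240 mm long and 38 mm high, along its own x. Bystander.
- tally_counter: steel hand counter, 44 mm in diameter, 36 mm tall, on the bench; origin under its centre. Bystander.
- tip_box: blue pipette-tip box, 120 x 80 x 77 mm, on the bench right of the microscope; origin under its centre. Bystander.

How it is judged:
By the outcome, as a careful person would: the job done as asked, in the order asked, and still so for the second after the job is handed in, with the robot touching nothing.
It also fails if it takes over 58 s, if anything falls off the work surface, if the arm or the gripper's body presses on something with over 40 N, if the wrist force passes 120 N, or if a joint passes its speed limit or range.

## Robot

A 6-joint arm with a two-finger parallel gripper is mounted at the origin on the work surface. World frame = base frame: x ahead of the robot, y to its left, z up, the work surface at z = 0. Lengths are in m, angles in rad, forces in N, time in s.
With the tool pointing down it reaches from about 0.35 to 0.925 m from the base axis. Payload 6.4 kg.
Tool frame: the origin (TCP) lies on the centre line of the jaws, within the pads' length; the fingertips stand 11 mm ahead of it and the grasp point (between the pads) lies 8 mm behind it; z points along the fingers, y is the line along which they close (so a half turn about z gives the same grasp; the last joint's range is limited). The gripper opens to 94 mm and grips with 3 to 60 N. Pads are 16 mm wide; open, the fingers measure 119 mm over their backs; the gripper's body (75 mm by 177 mm) begins 78 mm behind the grasp point.
Start: joints at [-1.514, 0.245, 1.558, -0, 1.339, -0.174], TCP at [0.149, -0.633, 0.216] pointing down, gripper open.
Joint ranges: [-3.13, 3.13], [-1.02, 2.26], [0.13, 2.54], [-0.95, 4.09], [0.21, 2.88], [-2.74, 2.74]. Speed limits (rad/s): [2.57, 2.57, 3.14, 3.14, 3.14, 3.14].

## Interface

Orientations are given as a unit quaternion [x, y, z, w].
In Python, from cell import bot, optics gives the robot as it stands.
- The arm moves only by the tool arm_command, never from a script. Its argument "moves" is a list that holds one entry, the list of rows, each a list of 7 numbers: the shift along the tool's x, y, z in mm, then the turn, a rotation vector about the tool's x, y, z in degrees, then the gripper command: -1 is shut, 1 is fully open, values between are in proportion. A call has 1 to 10 rows; each row shifts and turns the commanded pose from where the row before left it, along the tool's axes as they then stand; what a row does not reach is not made up. A row lasts 1/8 s, in which the tool goes at most 62.5 mm and 10.7 degrees, less where a joint would pass 70% of its speed; a pose out of reach is approached as far as the arm can. A call is refused whole if a number of a shift passes 62.5 or a number of a turn 10.7, either way. A call with a gripper value outside its range is refused whole. The fingers move at their own pace and stop on an object; the grip force is fixed at half the most. Time passes only in rows, so rows that do not move let the fingers close. It gives the time, the measured TCP pose, the force, the opening and the grip force at its end, in the units of the state.
- bot.observe(): the state, without advancing time (a new reading comes with each control period).
- optics.snapshot(name): name is "scene" or "top"; returns a dict with "pixels" (400x640x3 uint8, blue, green, red), "z_map" (400x640 float32, m along the optical axis (not along the pixel's ray), 0 where there is no reading), "fx", "fy", "cx", "cy" (pixels), "R" (3x3) and "t" (3): a world point X has camera coordinates R X + t. Camera axes: x right, y down, z forward; pixel columns grow to the right and rows downward; lengths in m; the calibration is good to about 2 mm. A picture is of the moment at which its call begins.
- bot.finish_job(): hands the job in; it is judged then, once.
The state is a dict: "t": time; "qpos": joint angles; "joint_vel": joint speeds; "tau": joint torques, N m; "tcp_pos": TCP position; "tcp_rot": TCP orientation; "force": force on the tool from outside, world axes, zero at the start; "torque": the same for the moment, N m; "grip_width": opening from 0.0 (shut) to 1.0 (fully open); "gripper_force": force on a finger pad.
Only numpy, scipy, OpenCV 4.12 (cv2) and the standard library are available. Lean on these libraries where they do the work, as an engineer would, in place of code of your own. Each camera call takes 0.05 s, during which the arm holds its last target. There are 200 camera calls.

## Working session

There is one attempt and no reset: what is moved stays moved. The work goes in short steps, Python scripts to look and compute and a tool call to move; the robot and the scene stay as the last step left them, time stands still between calls to the robot, and variables do not carry over. Pictures are saved under pics/ and viewed, at most 10 in all, crops included, and the job is handed in when it is done.

Besides the shell and the picture viewer there is one more tool, called after "Request:" as a command line: name --argument value ..., lists and objects as JSON in quotes. arm_command: Moves the arm, as the interface text tells. Its arguments: {"type":"object","properties":{"moves":{"type":"array"}},"required":["moves"]}

```bash
mkdir -p pics; cat > h.py <<'E'
import cv2, numpy as np
from cell import bot, optics
def snap(n):
    s=optics.snapshot(n); np.savez('last_'+n+'.npz',**{k:np.asarray(v) for k,v in s.items()}); return s
def load(n): return np.load('last_'+n+'.npz')
def pt(s,u,v,r=1):
    z=s['z_map'][v-r:v+r+1,u-r:u+r+1]; z=np.median(z[z>0])
    return s['R'].T@(np.array([(u-s['cx'])/s['fx']*z,(v-s['cy'])/s['fy']*z,z])-s['t'])
def ptz(s,u,v,h):
    d=s['R'].T@np.array([(u-s['cx'])/s['fx'],(v-s['cy'])/s['fy'],1.]); c=-s['R'].T@s['t']
    return c+d*(h-c[2])/d[2]
def proj(s,X):
    c=s['R']@np.asarray(X)+s['t']; return c[0]/c[2]*s['fx']+s['cx'],c[1]/c[2]*s['fy']+s['cy']
E
python3 - <<'E'
from h import *
for n in('scene','top'):
    s=snap(n); cv2.imwrite(f'pics/{n}0.png',s['pixels']); print(n,s['R'].round(3),s['t'],s['fx'],-s['R'].T@s['t'])
o=bot.observe(); print(o['t'],o['tcp_pos'],o['tcp_rot'],o['grip_width'],o['force'])
E
```

```text
scene [[-0.855  0.519 -0.007]
 [ 0.437  0.711 -0.551]
 [-0.281 -0.474 -0.835]] [ 0.45114675 -0.08755543  1.71063203] 463.1960395145108 [0.90445525 0.63857411 1.38262255]
top [[-0.005 -1.     0.007]
 [-0.998  0.004 -0.065]
 [ 0.065 -0.007 -0.998]] [-0.0447572   0.52117457  1.33083442] 395.0496332948018 [ 0.43378054 -0.03715638  1.36205735]
0.1 [ 0.14866993 -0.63226711  0.21548108] [ 9.93349320e-01  1.15136693e-01  4.75969471e-05 -8.17166203e-04] 0.9953743304237099 [ 0.33947092 -0.36996454 -0.79718535]
```

View pics/scene0.png

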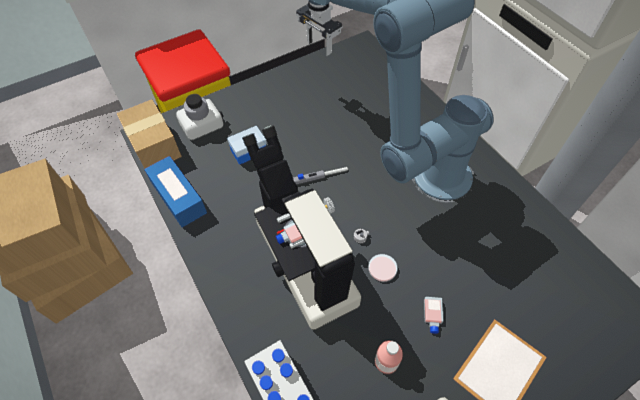

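View pics/top0.png

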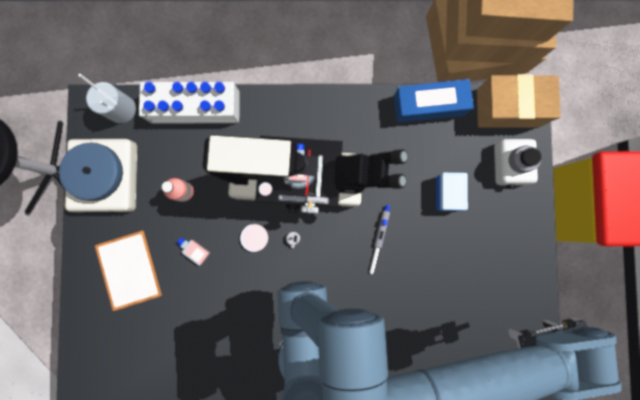

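The top view shows the microscope lying along world y: pillar and top arm at left (205–290, 155), eyepieces at right (400, 170), wheel near (312, 205), jaw near (320, 178), and red line near (308, 170). I'll enlarge this.

```bash
python3 - <<'E'
from h import *
s=load('top'); c=s['pixels'][135:225,200:330]; c=s['pixels'][130:220,230:360]
cv2.imwrite('pics/topc.png',cv2.resize(c,None,fx=6,fy=6,interpolation=cv2.INTER_CUBIC))
s2=load('scene'); c=s2['pixels'][190:260,250:360]
cv2.imwrite('pics/scc.png',cv2.resize(c,None,fx=7,fy=7,interpolation=cv2.INTER_CUBIC))
E
```

```text
(no output)
```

View pics/topc.png

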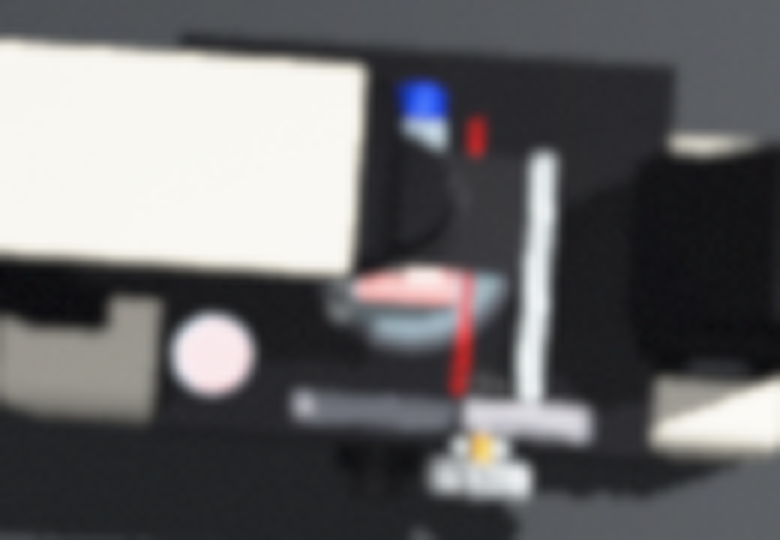

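View pics/scc.png

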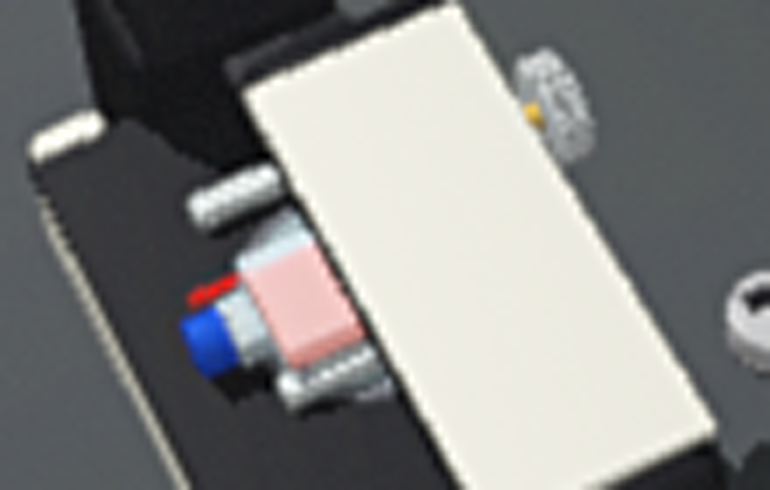

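The crops show the red line from crop (477,118) to (458,395). The jaw's front edge runs from (528,152) to (516,400), the wheel is at (480,478), and the stage's far edge goes from (180,38) to (673,68).

```bash
python3 - <<'E'
from h import *
s=load('top'); f=lambda u,v,h:ptz(s,230+(u+.5)/6-.5,130+(v+.5)/6-.5,h)
P={'lineFar':(477,118,.19),'lineNear':(458,395,.19),'jawF':(528,152,.202),'jawN':(516,400,.202),'edgeL':(180,38,.19),'edgeR':(673,68,.19),'wheelL':(430,478,.2),'wheelR':(532,480,.2),'wheelC':(480,478,.21),'dish':(213,354,.2),'armC':(366,66,.395),'armN':(350,275,.395)}
Q={k:f(*v) for k,v in P.items()}
for k,v in Q.items(): print(k,v.round(4))
d=Q['lineFar']-Q['lineNear']; print('len',np.linalg.norm(d),'yaw',np.degrees(np.arctan2(d[1],d[0])))
e=Q['edgeL']-Q['edgeR'];print(np.linalg.norm(e),np.degrees(np.arctan2(-e[0],e[1])))
for u,v in((310,210),(309,209),(311,208),(310,211),(322,165),(315,200)): print(u,v,pt(s,u,v).round(4))
# depth points at wheel
z=s['z_map']; pts=np.array([pt(s,u,v,0) for v in range(202,216) for u in range(298,322)]); m=pts[:,2]>.205; print(pts[m].mean(0),pts[m].min(0),pts[m].max(0))
s2=load('scene')
print('scene wheel',[pt(s2,250+u//7,190+v//7,0).round(4) for u,v in((535,60),(560,60),(570,100),(550,80))])
E
```

```text
lineFar [ 0.674  -0.0039  0.19  ]
lineNear [0.5351 0.0058 0.19  ]
jawF [ 0.6545 -0.0294  0.202 ]
jawN [ 0.5315 -0.0231  0.202 ]
edgeL [0.715  0.1446 0.19  ]
edgeR [ 0.699  -0.1021  0.19  ]
wheelL [0.4934 0.0193 0.2   ]
wheelR [ 0.4922 -0.0308  0.2   ]
wheelC [ 0.4928 -0.0055  0.21  ]
dish [0.555  0.1259 0.2   ]
armC [0.6539 0.0361 0.395 ]
armN [0.567  0.0426 0.395 ]
len 0.1392537550269782 yaw -4.008482784218702
0.24725321424824234 -3.696068906482797
310 210 [ 0.4903 -0.0069  0.2165]
309 209 [ 0.4932 -0.004   0.2174]
311 208 [ 0.4962 -0.0098  0.2156]
310 211 [ 0.4874 -0.0069  0.2155]
322 165 [ 0.626  -0.0424  0.1918]
315 200 [ 0.5204 -0.0213  0.2018]
[ 0.49431652 -0.00443377  0.21342487] [ 0.487212   -0.02425801  0.20512576] [0.50256882 0.01385891 0.22144734]
scene wheel [array([ 0.4958, -0.0178,  0.2144]), array([ 0.4077, -0.1321, -0.0024]), array([0.4949, 0.0093, 0.216 ]), array([ 0.497 , -0.0044,  0.2163])]
```

Checks agree: the line is 139 mm long (138 given), the stage 247 mm (250 given), and the wheel top is about (0.4935, −0.0045, 0.218). Yaw is about −3.85° and the jaw gap about 28 mm, so I need about 112 mm of rim travel. I'll approach with the fingers shut and tool y along the microscope's y.

Request:
arm_command --moves '[[[0,0,-45,0,0,8.5,-1],[0,0,-45,0,0,8.5,-1],[25,-53,0,0,0,0,-1],[25,-53,0,0,0,0,-1],[25,-53,0,0,0,0,-1],[25,-53,0,0,0,0,-1],[25,-53,0,0,0,0,-1],[25,-53,0,0,0,0,-1],[25,-53,0,0,0,0,-1],[25,-53,0,0,0,0,-1]]]'

```text
t: 1.35
tcp_pos: [0.3766, -0.221, 0.3062]
tcp_rot: [0.999, -0.033, 0.0, -0.0]
force: [0.9, -0.7, -0.0]
grip_width: 0.007
gripper_force: 0.0
```

Request:
arm_command --moves '[[[25,-53,0,0,0,0,-1],[25,-53,0,0,0,0,-1],[25,-50,0,0,0,0,-1],[20,-35,0,0,0,0,-1],[0,0,20,0,0,0,-1],[0,0,0,0,0,0,-1],[0,0,0,0,0,0,-1]]]'

```text
t: 2.22
tcp_pos: [0.4831, -0.0394, 0.2862]
tcp_rot: [0.999, -0.034, -0.0, 0.0]
force: [0.6, -0.5, 1.4]
grip_width: 0.007
gripper_force: 0.0
```

```bash
python3 - <<'E'
from h import *
o=bot.observe(); p=o['tcp_pos']; print(p,o['tcp_rot'],o['qpos'])
W=np.array([.4935,-.0045]); d=W-p[:2]; a=np.radians(-3.85)
print('to wheel top in tool xy mm', 1e3*(d@[np.cos(a),np.sin(a)]), 1e3*(d@[np.sin(a),-np.cos(a)]))
s=snap('top'); cv2.imwrite('pics/t1.png',cv2.resize(s['pixels'][130:230,250:370],None,fx=5,fy=5,interpolation=cv2.INTER_CUBIC))
s=snap('scene'); cv2.imwrite('pics/s1.png',cv2.resize(s['pixels'][150:260,240:400],None,fx=5,fy=5,interpolation=cv2.INTER_CUBIC))
E
```

```text
[ 0.48305974 -0.03944778  0.28621122] [ 9.99427758e-01 -3.38239798e-02 -3.06905779e-04  5.38850659e-06] [-3.15844610e-01 -2.07111561e-01  1.88941412e+00 -1.82289623e-04
  1.45987666e+00  1.32263282e+00]
to wheel top in tool xy mm 8.070145003221329 -35.569922026901686
```

View pics/s1.png

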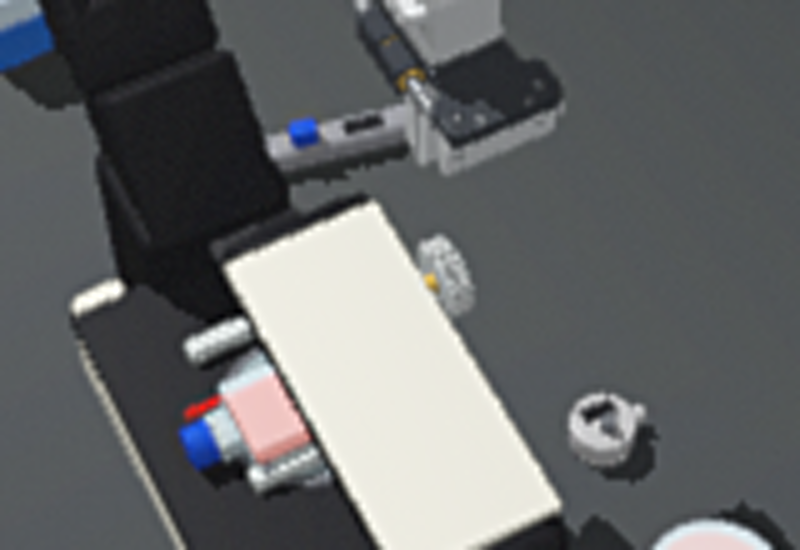

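The scene crop shows the shut fingers (near crop 425,145) short of the wheel (445,275). The jaw's far end (215,340) and the red line (202,408) are visible from here, so I can track progress. Next I go to the stroke start and down.

Request:
arm_command --moves '[[[8,-25,15,0,0,0,-1],[0,0,30,0,0,0,-1],[0,0,8,0,0,0,-1],[0,0,0,0,0,0,-1],[0,0,0,0,0,0,-1]]]'

```text
t: 2.95
tcp_pos: [0.4939, -0.0147, 0.2349]
tcp_rot: [0.999, -0.033, 0.001, 0.0]
force: [0.8, 0.5, 0.4]
grip_width: 0.009
gripper_force: 0.0
```

Request:
arm_command --moves '[[[0,0,5,0,0,0,-1],[0,0,1,0,0,0,-1],[0,0,0,0,0,0,-1]]]'

```text
t: 3.32
tcp_pos: [0.4934, -0.0142, 0.2279]
tcp_rot: [0.999, -0.033, 0.0, 0.0]
force: [0.6, -0.6, 2.0]
grip_width: 0.008
gripper_force: 1.0
```

Request:
arm_command --moves '[[[0,0,1,0,0,0,-1],[0,0,0,0,0,0,-1]]]'

```text
t: 3.58
tcp_pos: [0.4935, -0.0145, 0.2276]
tcp_rot: [0.999, -0.033, 0.0, 0.001]
force: [-2.0, -0.9, 5.6]
grip_width: 0.006
gripper_force: 3.0
```

Request:
arm_command --moves '[[[0,0,1,0,0,0,-1],[0,-3,0,0,0,0,-1],[0,-4,0,0,0,0,-1],[0,-4,0,0,0,0,-1],[0,-4,0,0,0,0,-1],[0,-4,0,0,0,0,-1],[0,0,0,0,0,0,-1]]]'

```text
t: 4.45
tcp_pos: [0.4953, 0.0054, 0.2276]
tcp_rot: [0.999, -0.033, 0.001, -0.0]
force: [-1.8, 3.7, 9.4]
grip_width: 0.005
gripper_force: 4.9
```

Request:
arm_command --moves '[[[0,0,-8,0,0,0,-1],[0,10,0,0,0,0,-1],[0,10,0,0,0,0,-1],[0,0,0,0,0,0,-1]]]'

```text
t: 4.95
tcp_pos: [0.4928, -0.016, 0.2329]
tcp_rot: [0.999, -0.034, -0.0, -0.0]
force: [-0.8, 0.9, -0.5]
grip_width: 0.007
gripper_force: 0.0
```

```bash
cat >> h.py <<'E'
O=np.array([.6085,.0285]); A=np.radians(-3.85); EX=np.array([np.cos(A),np.sin(A)]); EY=np.array([-np.sin(A),np.cos(A)])
def rect(s,x0=-80,x1=120,y0=-90,y1=30,k=6,h=.19):
    # stage-plane rectified view: columns = micro y, rows = micro x (far on top), k px/mm
    H,W=(x1-x0)*k,(y1-y0)*k
    c=np.array([[*(O+EX*x*1e-3+EY*y*1e-3),h] for x,y in((x1,y0),(x1,y1),(x0,y1),(x0,y0))])
    src=np.float32([proj(s,X) for X in c]); dst=np.float32([[0,0],[W,0],[W,H],[0,H]])
    return cv2.warpPerspective(s['pixels'],cv2.getPerspectiveTransform(src,dst),(W,H),flags=cv2.INTER_CUBIC)
E
python3 - <<'E'
from h import *
old=rect(load('scene'),30,80,-60,30,8,.196)
s=snap('scene'); new=rect(s,30,80,-60,30,8,.196)
s=snap('top')
cv2.imwrite('pics/cmp.png',cv2.resize(np.vstack([old,new]),(720,600))) 
E
```

```text
(no output)
```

View pics/cmp.png

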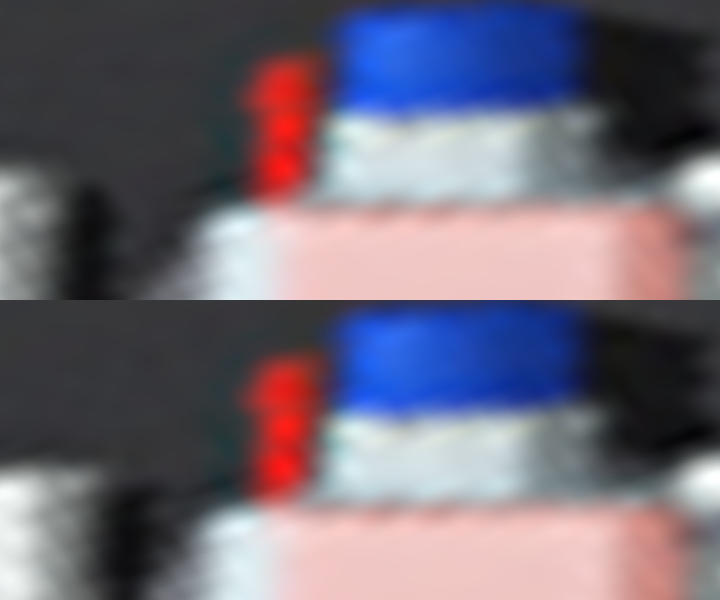

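One 20 mm stroke moved the jaw edge from px 63 to px 103 at 8 px/mm, which is 5 mm, so there is no slip. The flask is unmoved. I'll make more strokes.

Request:
arm_command --moves '[[[0,0,5,0,0,0,-1],[0,0,3,0,0,0,-1],[0,-4,0,0,0,0,-1],[0,-4,0,0,0,0,-1],[0,-4,0,0,0,0,-1],[0,-4,0,0,0,0,-1],[0,-4,0,0,0,0,-1],[0,0,0,0,0,0,-1],[0,0,-8,0,0,0,-1],[0,20,0,0,0,0,-1]]]'

```text
t: 6.3
tcp_pos: [0.4933, -0.0146, 0.2339]
tcp_rot: [0.999, -0.032, 0.0, 0.0]
force: [-0.3, -0.8, -0.5]
grip_width: 0.004
gripper_force: 0.0
```

Request:
arm_command --moves '[[[0,0,5,0,0,0,-1],[0,0,3,0,0,0,-1],[0,-4,0,0,0,0,-1],[0,-4,0,0,0,0,-1],[0,-4,0,0,0,0,-1],[0,-4,0,0,0,0,-1],[0,-4,0,0,0,0,-1],[0,0,0,0,0,0,-1],[0,0,-8,0,0,0,-1],[0,20,0,0,0,0,-1]]]'

```text
t: 7.55
tcp_pos: [0.4932, -0.0143, 0.2337]
tcp_rot: [0.999, -0.032, 0.0, -0.0]
force: [-0.1, -0.6, 0.3]
grip_width: 0.007
gripper_force: 0.0
```

Request:
arm_command --moves '[[[0,0,5,0,0,0,-1],[0,0,3,0,0,0,-1],[0,-4,0,0,0,0,-1],[0,-4,0,0,0,0,-1],[0,-4,0,0,0,0,-1],[0,-4,0,0,0,0,-1],[0,-4,0,0,0,0,-1],[0,0,0,0,0,0,-1],[0,0,-8,0,0,0,-1],[0,20,0,0,0,0,-1]]]'

```text
t: 8.8
tcp_pos: [0.4931, -0.0142, 0.2336]
tcp_rot: [0.999, -0.032, 0.0, -0.0]
force: [0.1, 0.1, -0.2]
grip_width: 0.006
gripper_force: 0.0
```

```bash
python3 - <<'E'
from h import *
print(bot.observe()['tcp_pos'])
s=snap('scene'); new=rect(s,20,80,-40,20,10,.19)
t=snap('top'); tt=rect(t,20,80,-40,20,10,.19)
cv2.imwrite('pics/cmp2.png',cv2.resize(np.hstack([new,tt]),(800,400)))
E
```

```text
[ 0.49313465 -0.01422401  0.23358034]
```

View pics/cmp2.png

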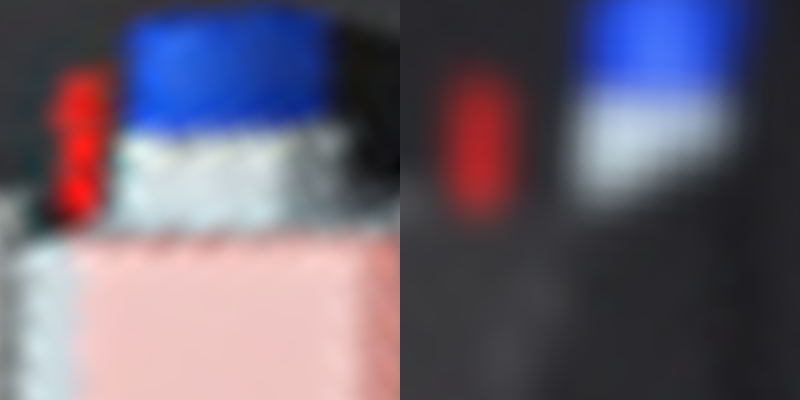

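Here the line centre is at micro y = −27.7 mm (scene) and −28.0 mm (top), so the two views agree. The jaw end is partly shaded in this crop, so I'll measure it on the top-face plane with profiles.

```bash
python3 - <<'E'
from h import *
t=load('top'); a=rect(t,-90,80,-65,5,6,.202); s=load('scene'); b=rect(s,-90,80,-65,5,6,.202)
im=np.hstack([a,b]); print(im.shape)
cv2.imwrite('pics/full.png',cv2.resize(im,None,fx=600/1020,fy=600/1020))
E
```

```text
(1020, 840, 3)
```

View pics/full.png

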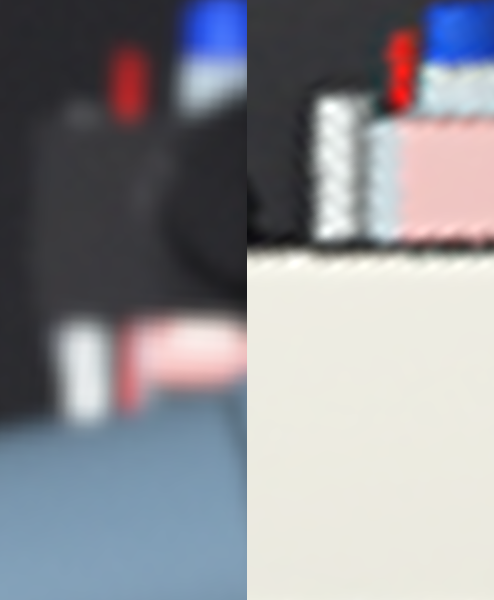

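The top and scene views on the jaw's top plane show the jaw at crop 63–109 and 68–108, at 3.53 px/mm. Its front is at about −35.5 mm and the line at about −28, so the gap is about 7.6 mm. I'll take subpixel profiles.

```bash
cat >> h.py <<'E'
def edges(p,k,y0):
    i=int(p.argmax()); lo=np.median(np.sort(p)[:len(p)//4]); h=(p[i]+lo)/2
    a=i
    while a>0 and p[a]>h:a-=1
    b=i
    while b<len(p)-1 and p[b]>h:b+=1
    return np.round([y0+(a+.5)/k,y0+(b+.5)/k,(y0+(a+b+1)/2/k)],2)
def gap(s,jx,lx,jy=(-60,-20),ly=(-36,-20)):
    k=10; J=rect(s,*jx,*jy,k,.202).astype(float).mean(2); L=rect(s,*lx,*ly,k,.19).astype(float)
    L=(L[...,2]-L[...,1]).clip(0); 
    J=J.mean(0);L=L.mean(0)
    e=edges(J,k,jy[0]); l=edges(L,k,ly[0]); print('jaw',e,'line',l,'gap by centre',l[2]-e[2]-5,'by front',l[2]-e[1])
E
python3 - <<'E'
from h import *
t=load('top'); s=load('scene')
gap(t,(-35,-20),(60,72),(-60,-32)); gap(s,(20,45),(50,72),(-60,-32.5))
gap(t,(-35,-20),(-37,-25),(-60,-32))
E
```

```text
jaw [-47.35 -32.55 -39.95] line [-32.05 -23.85 -27.95] gap by centre 7.0000000000000036 by front 4.599999999999998Traceback (most recent call last):
  File "<stdin>", line 3, in <module>
  File "h.py", line 29, in gap
    k=10; J=rect(s,*jx,*jy,k,.202).astype(float).mean(2); L=rect(s,*lx,*ly,k,.19).astype(float)
            ~~~~^^^^^^^^^^^^^^^^^^
  File "h.py", line 20, in rect
    return cv2.warpPerspective(s['pixels'],cv2.getPerspectiveTransform(src,dst),(W,H),flags=cv2.INTER_CUBIC)
           ~~~~~~~~~~~~~~~~~~~^^^^^^^^^^^^^^^^^^^^^^^^^^^^^^^^^^^^^^^^^^^^^^^^^^^^^^^^^^^^^^^^^^^^^^^^^^^^^^
cv2.error: OpenCV(4.12.0) :-1: error: (-5:Bad argument) in function 'warpPerspective'
> Overload resolution failed:
>  - Can't parse 'dsize'. Sequence item with index 0 has a wrong type
>  - Can't parse 'dsize'. Sequence item with index 0 has a wrong type
```

Request:
arm_command --moves '[[[0,0,5,0,0,0,-1],[0,0,3,0,0,0,-1],[0,-4,0,0,0,0,-1],[0,-4,0,0,0,0,-1],[0,-4,0,0,0,0,-1],[0,-4,0,0,0,0,-1],[0,-4,0,0,0,0,-1],[0,0,0,0,0,0,-1],[0,0,-8,0,0,0,-1],[0,20,0,0,0,0,-1]]]'

```text
t: 10.15
tcp_pos: [0.4932, -0.0144, 0.2337]
tcp_rot: [0.999, -0.032, 0.0, 0.0]
force: [0.6, 0.2, -0.0]
grip_width: 0.007
gripper_force: 0.0
```

Request:
arm_command --moves '[[[0,0,-30,0,0,0,-1],[0,50,0,0,0,0,-1],[0,50,0,0,0,0,-1],[0,50,0,0,0,0,-1],[0,50,0,0,0,0,-1],[0,0,0,0,0,0,-1],[0,0,0,0,0,0,-1]]]'

```text
t: 11.02
tcp_pos: [0.4799, -0.2139, 0.2629]
tcp_rot: [0.999, -0.033, -0.0, -0.001]
force: [-0.3, 0.2, -0.8]
grip_width: 0.004
gripper_force: 0.0
```

```bash
python3 - <<'E'
from h import *
print(bot.observe()['tcp_pos'])
t=snap('top'); s=snap('scene')
a=rect(t,-80,80,-60,-5,6,.19);b=rect(s,20,80,-60,-5,6,.202)
cv2.imwrite('pics/f2.png',cv2.resize(np.hstack([a,np.vstack([b,np.zeros((a.shape[0]-b.shape[0],b.shape[1],3),np.uint8)])]),None,fx=600/960,fy=600/960))
k=10
for n,S,jx in(('top',t,(-42,-25)),('scene',s,(20,40))):
    J=rect(S,*jx,-50,-10,k,.202).mean(0)
    print(n,'jaw@',jx); print(J[::10].astype(int).tolist())
for lx in((-66,-50),(-41,-25),(50,66)):
    L=rect(t,*lx,-50,-10,k,.19).mean(0); print('line',lx,(L[::10,2]-L[::10,1]).astype(int).tolist())
L=rect(s,50,66,-50,-10,k,.19).mean(0); print('line scene',(L[::10,2]-L[::10,1]).astype(int).tolist())
E
```

```text
[ 0.47985782 -0.21389528  0.26294489]
top jaw@ (-42, -25)
[[50, 45, 45], [53, 48, 48], [55, 51, 50], [60, 56, 55], [70, 67, 66], [82, 78, 77], [97, 93, 92], [121, 117, 115], [143, 139, 136], [165, 162, 158], [191, 188, 183], [209, 207, 202], [222, 220, 216], [233, 232, 228], [237, 236, 232], [236, 235, 232], [234, 233, 232], [229, 228, 230], [219, 218, 224], [202, 201, 214], [184, 183, 203], [165, 163, 189], [146, 143, 172], [135, 131, 159], [130, 125, 149], [130, 124, 142], [135, 129, 141], [143, 137, 143], [151, 144, 147], [157, 150, 152], [162, 155, 157], [166, 159, 161], [167, 160, 163], [168, 161, 164], [168, 162, 165], [168, 161, 165], [167, 160, 164], [165, 158, 162], [163, 157, 161], [161, 155, 160]]
scene jaw@ (20, 40)
[[55, 52, 52], [54, 51, 51], [53, 50, 49], [50, 47, 47], [47, 43, 43], [45, 41, 41], [48, 44, 44], [59, 55, 55], [79, 76, 75], [109, 107, 105], [146, 145, 142], [183, 183, 179], [212, 213, 208], [229, 230, 225], [235, 237, 231], [235, 236, 231], [232, 234, 228], [230, 231, 226], [227, 228, 222], [224, 224, 217], [222, 221, 212], [223, 221, 210], [225, 222, 209
[... 264 characters left out ...]
201, 243], [198, 201, 243]]
line (-66, -50) [0, 0, 0, 0, 0, 0, -1, -2, -3, -4, -4, -5, -4, -4, -3, -2, -2, 0, 4, 9, 15, 23, 28, 32, 34, 34, 30, 24, 17, 10, 4, 2, 1, 0, 0, 0, 0, 0, 0, 0]
line (-41, -25) [0, 0, 0, 0, 0, -1, -1, -2, -3, -4, -4, -4, -4, -3, -3, -3, -1, 0, 3, 9, 16, 23, 27, 28, 25, 20, 13, 7, 1, -1, -2, -2, -2, -2, -2, -1, -1, -1, 0, 0]
line (50, 66) [0, 0, 0, 0, 0, 0, 0, 0, 0, 0, 0, 0, 0, 4, 9, 17, 34, 53, 72, 93, 110, 120, 124, 121, 110, 92, 75, 57, 37, 22, 13, 3, 0, 0, -2, -5, -6, -9, -11, -13]
line scene [0, 0, 0, 0, 0, -1, -1, -1, -1, -1, -2, -3, -5, -8, -11, -11, -4, 12, 44, 87, 137, 179, 198, 190, 155, 108, 59, 20, -6, -21, -28, -30, -30, -29, -29, -28, -27, -26, -26, -26]
```

View pics/f2.png

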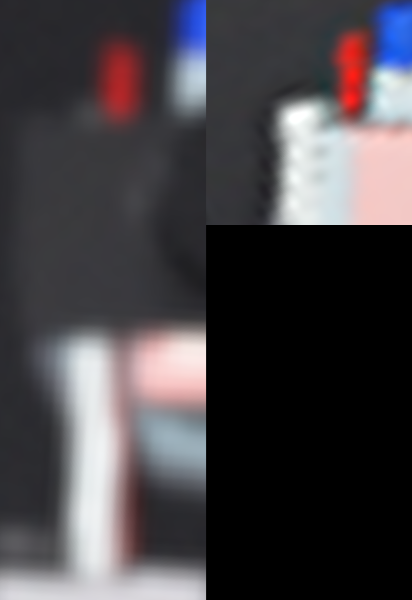

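In the top view, the jaw spans px 65–118 with the line just ahead of it at 120. The gap is about 2–3 mm. I'll refine it with line fits on linearised pixels, comparing the first picture with the current one.

```bash
python3 - <<'E'
from h import *
t=dict(load('top')); s=dict(load('scene')); t0=dict(t,pixels=cv2.imread('pics/top0.png')); s0=dict(s,pixels=cv2.imread('pics/scene0.png'))
k=10
def lin(S): return dict(S,pixels=((S['pixels']/255.)**2.2).astype(np.float32))
def line(S,bins,w=7):
    out=[]
    for x in bins:
        L=rect(S,x,x+4,-28-w,-28+w,k,.19).mean(0); r=(L[:,2]-L[:,1]*.5-L[:,0]*.5); r=(r-r.max()*.15).clip(0)
        out.append((x+2,round(float((r*np.arange(len(r))).sum()/r.sum()/k-28-w),2),round(float(r.max()),2)))
    return out
def jaw(S,bins,y0,y1):
    out=[]
    for x in bins:
        p=rect(S,x,x+4,y0,y1,k,.202).mean(0)[:,1]; i=int(p.argmax()); h=(p.max()+np.percentile(p,5))/2
        a=i
        while a and p[a]>h:a-=1
        b=i
        while b<len(p)-1 and p[b]>h:b+=1
        out.append((x+2,round(y0+a/k,1),round(y0+b/k,1)))
    return out
T0,T,S0,S=map(lin,(t0,t,s0,s))
print('T0 line',line(T0,(50,56,62,-30,-40,-50,-60,-66))); print('T line',line(T,(50,56,62,-55,-60,-66)))
print('S0 line',line(S0,(50,56,62))); print('S line',line(S,(50,56,62)))
print('T0 jaw',jaw(T0,(-40,-35,-30,-25,0,20,30,38),-70,-42)); print('T jaw',jaw(T,(-40,-35,-30,-25),-50,-22))
print('S0 jaw',jaw(S0,(20,26,32,36),-72,-45)); print('S jaw',jaw(S,(20,26,32,36),-50,-28))
E
```

```text
T0 line [(52, -28.12, 0.3), (58, -28.02, 0.34), (64, -27.85, 0.24), (-28, -27.63, 0.39), (-38, -28.29, 0.5), (-48, -28.3, 0.39), (-58, -28.21, 0.33), (-64, -27.69, 0.31)]
T line [(52, -28.11, 0.3), (58, -28.02, 0.35), (64, -27.86, 0.24), (-53, -27.48, 0.09), (-58, -27.59, 0.1), (-64, -27.61, 0.11)]
S0 line [(52, -28.02, 0.74), (58, -27.62, 0.77), (64, -27.88, 0.62)]
S line [(52, -28.04, 0.75), (58, -27.62, 0.77), (64, -27.87, 0.64)]
T0 jaw [(-38, -68.0, -57.3), (-33, -68.2, -57.8), (-28, -68.7, -58.0), (-23, -68.6, -57.8), (2, -67.8, -57.6), (22, -68.6, -57.8), (32, -67.9, -57.3), (40, -67.7, -56.9)]
T jaw [(-38, -40.2, -29.0), (-33, -40.5, -29.6), (-28, -41.3, -30.3), (-23, -41.9, -30.7)]
S0 jaw [(22, -66.3, -56.2), (28, -66.9, -55.7), (34, -66.8, -56.5), (38, -66.4, -56.6)]
S jaw [(22, -39.9, -28.1), (28, -39.5, -28.1), (34, -39.3, -28.1), (38, -39.0, -28.1)]
```

Linearised fits give a flat line at −28.0, and the jaw is now about 1.3–2.5 mm short, having moved about 27.4 mm so far. I'll do a short 4 mm stroke (about 1 mm of jaw), then clear the arm fully for an unshadowed look.

Request:
arm_command --moves '[[[0,-50,0,0,0,0,-1],[0,-50,0,0,0,0,-1],[0,-50,0,0,0,0,-1],[0,-58,0,0,0,0,-1],[0,0,30,0,0,0,-1],[0,0,0,0,0,0,-1],[0,0,5,0,0,0,-1],[0,0,3,0,0,0,-1],[0,0,0,0,0,0,-1]]]'

```text
t: 12.25
tcp_pos: [0.4944, -0.008, 0.2289]
tcp_rot: [0.999, -0.033, 0.001, 0.0]
force: [-5.4, 0.5, 11.3]
grip_width: 0.006
gripper_force: 5.6
```

Request:
arm_command --moves '[[[0,-2,0,0,0,0,-1],[0,-2,0,0,0,0,-1],[0,0,0,0,0,0,-1],[0,0,0,0,0,0,-1]]]'

```text
t: 12.75
tcp_pos: [0.4947, -0.0043, 0.2291]
tcp_rot: [0.999, -0.034, 0.001, 0.001]
force: [-5.6, -0.4, 12.5]
grip_width: 0.005
gripper_force: 5.7
```

Request:
arm_command --moves '[[[0,0,-8,0,0,0,-1],[0,0,-40,0,0,0,-1],[-20,55,0,0,0,0,-1],[-20,55,0,0,0,0,-1],[-20,55,0,0,0,0,-1],[-20,55,0,0,0,0,-1],[-20,55,0,0,0,0,-1],[-20,55,0,0,0,0,-1],[-20,55,0,0,0,0,-1],[0,0,0,0,0,0,-1]]]'

```text
t: 14.0
tcp_pos: [0.327, -0.3813, 0.2739]
tcp_rot: [0.999, -0.036, 0.0, 0.0]
force: [-0.1, 1.0, -0.7]
grip_width: 0.005
gripper_force: 0.0
```

```bash
cat > m.py <<'E'
from h import *
print(bot.observe()['tcp_pos'])
t=dict(snap('top')); s=dict(snap('scene')); t0=dict(t,pixels=cv2.imread('pics/top0.png')); s0=dict(s,pixels=cv2.imread('pics/scene0.png'))
lin=lambda S: dict(S,pixels=((S['pixels']/255.)**2.2).astype(np.float32))
k=10
T0,T,S0,S=map(lin,(t0,t,s0,s))
def red(S,x0,x1):
    L=rect(S,x0,x1,-38,-18,k,.19).mean(0); return (L[:,2]-(L[:,1]+L[:,0])/2).clip(0).sum()/k
for x0,x1 in((-66,-50),(-44,-36),(-36,-28),(46,66)): print('red',x0,x1,'first %.2f now %.2f ratio %.2f'%(red(T0,x0,x1),red(T,x0,x1),red(T,x0,x1)/red(T0,x0,x1)))
def left(S,x0,x1,y0,y1):
    p=rect(S,x0,x1,y0,y1,k,.202).mean(0)[:,1]; i=int(p.argmax()); h=(p[i]+np.percentile(p,5))/2; a=i
    while a and p[a]>h:a-=1
    b=i
    while b<len(p)-1 and p[b]>h:b+=1
    return y0+a/k, y0+b/k
for n,A,B,bins in(('top',T0,T,((-40,-34),(-34,-28),(-28,-22))),('scene',S0,S,((20,26),(26,32),(32,38)))):
    a=np.mean([left(A,*b,-75,-45) for b in bins],0);c=np.mean([left(B,*b,-50,-28) for b in bins],0); print(n,'edges first',a,'now',c,'moved',c-a)
E
python3 m.py
```

```text
[ 0.32696891 -0.38129024  0.27387564]
red -66 -50 first 3.12 now 0.55 ratio 0.18
red -44 -36 first 4.11 now 0.49 ratio 0.12
red -36 -28 first 3.36 now 0.39 ratio 0.12
red 46 66 first 2.39 now 2.39 ratio 1.00
top edges first [-68.4        -57.76666667] now [-40.1 -28.5] moved [28.3        29.26666667]
scene edges first [-66.73333333 -56.1       ] now [-38.66666667 -28.1       ] moved [28.06666667 28.        ]
```

```bash
python3 - <<'E'
from h import *
t=dict(load('top')); t0=dict(t,pixels=cv2.imread('pics/top0.png'))
k=10; np.set_printoptions(linewidth=200,suppress=True)
for n,P in(('first',t0),('now',t)):
    P=dict(P,pixels=((P['pixels']/255.)**2.2).astype(np.float32))
    for x in(-68,-62,-56,-50,-44,-38,-32):
        L=rect(P,x,x+6,-40,-16,k,.19).mean(0); q=L[:,2]-(L[:,1]+L[:,0])/2; r=(q-.2*q.max()).clip(0); c=(r*np.arange(len(r))).sum()/r.sum()/k-40
        print(n,x+3,'cen %.2f'%c,'G',(L[::20,1]*1000).astype(int),'red',(q[::20]*1000).astype(int))
E
```

```text
first -65 cen -27.64 G [67 63 54 49 40 30 23 18 18 18 19 20] red [ -1  -2  12  44 149 273 354 314 186  84  16   0]
first -59 cen -28.16 G [39 39 34 30 24 20 18 17 18 18 19 19] red [ -2   0  13  71 199 324 372 301 171  73  12   1]
first -53 cen -28.44 G [21 21 21 20 18 17 16 17 18 20 23 26] red [ -3   1   8  85 230 378 410 304 165  57   8   0]
first -47 cen -28.27 G [ 19  19  20  21  22  23  29  40  51  68  85 105] red [ -2   0   2  86 232 418 475 358 196  55   3 -15]
first -41 cen -28.24 G [ 23  28  39  51  59  65  88 126 177 233 272 314] red [ -3  -4  -3  87 252 500 588 437 213  16 -45 -84]
first -35 cen -28.31 G [ 56  80 112 135 139 145 180 252 340 400 418 425] red [  -8  -15  -11   62  220  446  534  393  154  -43 -103 -130]
first -29 cen -27.90 G [146 199 257 290 280 252 245 299 359 377 353 318] red [-29 -48 -43  11 173 375 466 373 193  67  37  44]
now -65 cen -26.20 G [329 583 782 849 846 711 472 217  69  31  15  19] red [-26 -34 -32 -28 -12  18  62  72  47  21   2  -2]
now -59 cen -27.03 G [355 605 769 837 772 613 373 152  59  19  11  16] red [-29 -40 -34 -29   5  53  85  80  47  20   2   0]
now -53 cen -27.28 G [386 645 782 846 754 570 322 124  53  16  18  24] red [-30 -45 -39 -31   0  56  86  74  42  14   0  -1]
now -47 cen -27.40 G [446 724 841 865 770 562 298 122  56  44  72  97] red [-27 -39 -36 -23   5  68 102  85  47   9  -8 -16]
now -41 cen -27.44 G [390 668 829 859 803 593 326 164 100 138 213 283] red [-28 -46 -43 -25  -6  55  95  76  33 -19 -50 -76]
now -35 cen -27.44 G [353 627 827 865 843 659 408 235 158 207 287 364] red [ -25  -41  -42  -28  -14   36   75   62   14  -43  -80 -110]
now -29 cen -23.04 G [388 634 820 854 844 681 454 287 206 223 246 272] red [-33 -37 -36 -31 -20  23  73  75  58  47  56  64]
```

With same-bin comparison on linear pixels, the jaw front is at about −29.4 and the line at −28.3, so about 1.1 mm remains. One more 4.5 mm stroke.

Request:
arm_command --moves '[[[20,-55,0,0,0,0,-1],[20,-55,0,0,0,0,-1],[20,-55,0,0,0,0,-1],[20,-55,0,0,0,0,-1],[20,-55,0,0,0,0,-1],[20,-55,0,0,0,0,-1],[20,-51,0,0,0,0,-1],[0,0,0,0,0,0,-1],[0,0,35,0,0,0,-1],[0,0,5,0,0,0,-1]]]'

```text
t: 15.35
tcp_pos: [0.4918, -0.0065, 0.2314]
tcp_rot: [0.999, -0.033, -0.002, -0.0]
force: [-0.5, -1.1, 0.3]
grip_width: 0.005
gripper_force: 0.0
```

Request:
arm_command --moves '[[[0,0,0,0,0,0,-1],[0,0,2,0,0,0,-1],[0,0,2,0,0,0,-1],[0,0,0,0,0,0,-1]]]'

```text
t: 15.85
tcp_pos: [0.4937, -0.0073, 0.2297]
tcp_rot: [0.999, -0.033, 0.0, 0.0]
force: [-0.5, -0.4, -0.8]
grip_width: 0.004
gripper_force: 0.0
```

Request:
arm_command --moves '[[[0,0,2,0,0,0,-1],[0,0,1.5,0,0,0,-1],[0,0,0,0,0,0,-1]]]'

```text
t: 16.23
tcp_pos: [0.4942, -0.0074, 0.2289]
tcp_rot: [0.999, -0.033, 0.001, 0.0]
force: [-6.3, 0.2, 12.3]
grip_width: 0.005
gripper_force: 6.4
```

Request:
arm_command --moves '[[[0,-2,0,0,0,0,-1],[0,-2.5,0,0,0,0,-1],[0,0,0,0,0,0,-1],[0,0,0,0,0,0,-1]]]'

```text
t: 16.73
tcp_pos: [0.4946, -0.003, 0.229]
tcp_rot: [0.999, -0.033, 0.001, 0.001]
force: [-6.3, 0.3, 12.2]
grip_width: 0.006
gripper_force: 6.4
```

Request:
arm_command --moves '[[[0,0,-8,0,0,0,-1],[0,0,-40,0,0,0,-1],[-20,55,0,0,0,0,-1],[-20,55,0,0,0,0,-1],[-20,55,0,0,0,0,-1],[-20,55,0,0,0,0,-1],[-20,55,0,0,0,0,-1],[-20,55,0,0,0,0,-1],[-20,55,0,0,0,0,-1],[0,0,0,0,0,0,-1]]]'

```text
t: 17.98
tcp_pos: [0.3272, -0.3802, 0.2736]
tcp_rot: [0.999, -0.036, -0.0, -0.0]
force: [-0.2, 0.4, -0.4]
grip_width: 0.007
gripper_force: 0.0
```

```bash
cat > m2.py <<'E'
from h import *
t=dict(snap('top')); s=dict(snap('scene')); t0=dict(t,pixels=cv2.imread('pics/top0.png')); s0=dict(s,pixels=cv2.imread('pics/scene0.png'))
k=10
def edge(P,x,h,y0,y1):
    p=cv2.GaussianBlur(rect(P,x,x+6,y0,y1,k,h).mean(0)[:,1:2],(1,1),0).ravel(); i=int(p.argmax()); m=(p[i]+.02)/2; a=b=i
    while a and p[a]>m:a-=1
    while b<len(p)-1 and p[b]>m:b+=1
    return [y0+a/k,y0+b/k]
lin=lambda S: dict(S,pixels=((S['pixels']/255.)**2.2).astype(np.float32))
for n,A,B,bs in(('top',t0,t,(-59,-53,-47,-41,-35)),('scene',s0,s,(20,26,32))):
    e0=np.array([edge(lin(A),x,.202,-75,-45) for x in bs]);e1=np.array([edge(lin(B),x,.202,-50,-20) for x in bs])
    print(n,'first',e0.mean(0),'now',e1.mean(0),'moved',(e1-e0).mean(0),'\n',e1.T.round(2))
a=rect(t,-80,80,-50,-5,6,.19);b=rect(s,20,80,-50,-5,12,.19)
cv2.imwrite('pics/f3.png',np.hstack([cv2.resize(a,None,fx=600/960,fy=600/960),cv2.resize(b,(450,600))]))
E
python3 m2.py
```

```text
top first [-67.74 -56.96] now [-38.94 -27.8 ] moved [28.8  29.16] 
 [[-38.3 -38.5 -38.9 -39.2 -39.8]
 [-27.2 -27.3 -28.  -28.3 -28.2]]
scene first [-66.66666667 -56.2       ] now [-37.86666667 -20.1       ] moved [28.8 36.1] 
 [[-37.9 -38.1 -37.6]
 [-20.1 -20.1 -20.1]]
```

View pics/f3.png

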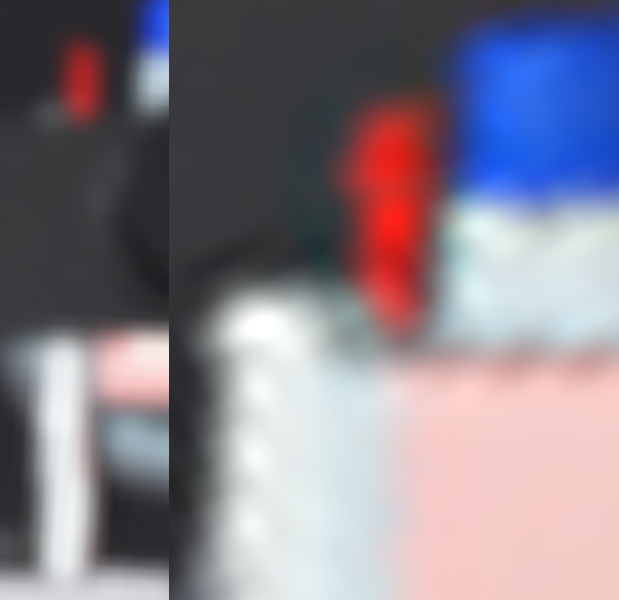

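The last picture shows the jaw front covering about half of the red line, with only a thin red strip left along the jaw at crop x ≈ 90. The fits put the jaw front within about 0.3 mm of the line centre. The flask is in place and the hand is clear, so I'm handing in.

```bash
python3 -c "
from cell import bot
print(bot.finish_job())"
```

```text
the job is handed in; nothing more can be done
None
```

I handed the job in with the sliding jaw's front edge about 0.3 mm short of the red gauge line's middle by my image fits (good to about 0.5 mm), the flask in place in the last picture and the hand clear at about 18 s; no verdict came back, and I made no separate check of the bystanders.

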